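Pop the reference lens out of its carrier and put it on the rest

ROBOT

A 6-joint arm with a two-finger parallel gripper is mounted at the origin on the work surface. World frame = base frame: x ahead of the robot, y to its left, z up, the work surface at z = 0. Lengths are in m, angles in rad, forces in N, time in s.
With the tool pointing down it reaches from about 0.35 to 0.975 m from the base axis. Payload 4.9 kg.
Tool frame: the origin (TCP) lies midway between the tips of the shut fingers; the grasp point (between the pads) lies 19 mm behind it (manip.pinch_z is the distance from the TCP to the grasp point, in m); z points along the fingers, y is the direction in which the jaws open and shut (so a half turn about z gives the same grasp; the last joint's range is limited). The gripper opens to 85 mm and grips with 20 to 120 N. Pads are 22 mm wide; open, the fingers measure 114 mm over their backs; the gripper's body (76 mm by 85 mm) begins 54 mm behind the grasp point. The pads swing forward as they close: fully open they stand 13 mm farther back than shut.
Start: joints at [1.154, 0.053, 1.613, -0, 1.476, -0.119], TCP at [0.183, 0.597, 0.231] pointing down, gripper open.
Joint ranges: [-3.01, 3.01], [-1.01, 2.22], [0.06, 2.58], [-1.02, 4.17], [0.09, 2.62], [-3.14, 3.14]. Speed limits (rad/s): [2.57, 2.57, 3.14, 3.14, 3.14, 3.14].

INTERFACE

Orientations are given as a unit quaternion [w, x, y, z].
In Python, from plant import manip gives the robot as it stands.
- The arm moves only by the tool drive_tool, never from a script. Its argument "commands" is text: rows parted by semicolons, each of 5 numbers parted by spaces: the finger opening in mm, from 0 to 85.4, then the shift along the tool's x, y, z in units of 30 mm (1.0 is 30 mm), then the turn about the tool's z in degrees. A call has exactly 8 rows; each row shifts and turns the commanded pose from where the row before left it, along the tool's axes as they then stand; what a row does not reach is not made up. A row lasts 1/8 s, in which the tool goes at most 62.5 mm and 10.7 degrees, less where a joint would pass 70% of its speed; a pose out of reach is approached as far as the arm can. A call is refused whole if a number of a shift passes 1 or a number of a turn 10.7, either way. A call with a gripper value outside its range is refused whole. The fingers move at their own pace and stop on an object; the grip force is fixed at half the most. Time passes only in rows, so rows that do not move let the fingers close, or fill a call up. It gives the time, the measured TCP pose, the force and the opening at its end, in the units of the state.
- manip.state(): the state, without advancing time (a new reading comes with each control period).
- manip.grab_frame(name): name is "scene" or "top" or "wrist"; returns the picture (480x640x3 uint8, red, green, blue); there is no depth.
- manip.camera_params(name): a dict with "fx", "fy", "cx", "cy" (pixels), "xyz" and "orientation" of the camera in the world. Camera axes: x right, y down, z forward; pixel columns grow to the right and rows downward; lengths in m; the calibration is good to about 2 mm. The wrist camera is an equidistant fisheye: a pixel r from the principal point sees the ray r / f radians off the axis. A picture is of the moment at which its call begins: read the wrist's pose just before it. camera_params takes no time and is no camera call; for the wrist camera it gives the pose at the moment of the call.
- manip.job_done(): hands the job in, once; it reports no verdict.
The state is a dict: "time": time; "joint_pos": joint angles; "joint_vel": joint speeds; "joint_efforts": joint torques, N m; "tool_pos": TCP position; "tool_rot": TCP orientation; "contact_force": force on the tool from outside, world axes, zero at the start; "ft_torque": the same for the moment, N m; "gripper_width": opening from 0.0 (shut) to 1.0 (fully open).
Only numpy, scipy, OpenCV 4.12 (cv2) and the standard library are available. Lean on these libraries where they do the work, as an engineer would, in place of code of your own. Each camera call takes 0.05 s, during which the arm holds its last target. There are 200 camera calls.

TASK

The brass reference lens sits flush and tight in the blue carrier. Pick up the carrier and press it fully home on the ejector so that the pin, entering the hole in the carrier's underside, pokes the lens up; the pin is somewhere along its slot, so feel for it gently and never press on the ejector with more than about 25 N. Then leave the carrier seated there, take the raised lens out, stand it flat in the well of the black round rest and let go, disturbing nothing else.

Things in the scene. Friction and masses are not known exactly. Their poses are not given: they have to be found in the camera images.
- carrier_mid (a point): Blue plastic carrier, a loose block 90 (its x) by 56 (its y) by 36 mm tall, about 280 g, lying flat on the table; the point is its centre, 18 mm above its underside. Grip it across the 56 mm width, pads well up its sides. On its vertical centre line is a round recess from the top, 37.5 mm wide and 20 mm deep, holding the lens.
- carrier_hole (a point): Centre of the underside of the blue carrier, on its vertical centre line: mouth of the 14 mm wide access hole through the 16 mm thick floor up to the recess (not seen from above).
- mount_mid (a point): Reference lens: loose brass cylinder 36 mm in diameter, 20 mm tall, about 70 g, greenish glass face on top; the point is its centre. At first flush with the carrier's top and clamped by two spring shoes low in the recess: pushing it up takes about 7 to 12 N, more than the carrier's weight. Risen by 10 mm it clears the shoes and is free; with the carrier home it stands 14 mm proud and can be gripped.
- ejector: Ejector fixed to the table: aluminium platform 130 (its x) by 48 (its y) mm, flat top 20 mm above the table, over a steel foot plate 150 by 48 by 6 mm. Origin: centre of the foot's underside. Platform and pin ride together on springs: they give way downwards from about 3.5 N, 1 mm per 3.5 N more, at most 8 mm. The carrier is home when its underside lies on the platform.
- ejector_slot (a point): Middle of the foot, but at the height of the unloaded platform's top, 20 mm above the table. A steel pin, 10 mm in diameter, flat top, rises 30 mm above the platform (top 50 mm above the table). It stands on the ejector's x axis (y = 0), anywhere from -17 to +17 mm from this point along the black slot; where is not measured: see it or feel for it. It does not give sideways.
- rest: Black round lens rest fixed to the table, 72 mm in diameter, 12 mm tall, with a round well 50 mm wide whose floor is 6 mm above the table. Origin: centre of the underside.
- spare_carrier: Bystander: empty grey carrier of the same size as the blue one, loose. Leave alone. Origin: centre of the underside.
- spare_mount: Bystander: steel lens mount 36 mm in diameter, 20 mm tall, loose. Leave alone. Origin: centre of the underside.
- screwdriver: Bystander: small screwdriver lying near the robot, 150 mm long, loose. Leave alone.
- glasses_case: Bystander: black spectacles case 160 by 62 by 36 mm, loose. Leave alone. Origin: centre of the underside.
- wipes: Bystander: white wipes canister 84 mm in diameter, 190 mm tall, loose. Leave alone. Origin: centre of the underside.
- spray: Bystander: spray bottle 86 mm in diameter, 228 mm tall, loose. Leave alone. Origin: centre of the underside.
Mind the look-alikes: they are no part of the job. There is more than one size of the rest; the job needs the largest.

How it is judged:
By the outcome, as a careful person would: the job done as asked, in the order asked, and still so for the second after the job is handed in, with the robot touching nothing.
It also fails if it takes over 72 s, if anything falls off the work surface, if the arm or the gripper's body presses on something with over 40 N, if the wrist force passes 120 N, or if a joint passes its speed limit or range.

## Working session

There is one attempt and no reset: what is moved stays moved. The work goes in short steps, Python scripts to look and compute and a tool call to move; the robot and the scene stay as the last step left them, time stands still between calls to the robot, and variables do not carry over. Pictures are saved under pics/ and viewed, about 8 in all and at most 12, crops included, and the job is handed in when it is done.

Besides the shell and the picture viewer there is one more tool, called after "Call:" as name(argument=value, ...) on one line, values as JSON. drive_tool: Moves the arm, as the interface text tells. Its arguments: {"type":"object","properties":{"commands":{"type":"string"}},"required":["commands"]}

```bash
mkdir -p pics; ls
cat > h.py <<'E'
import numpy as np, cv2
from scipy.spatial.transform import Rotation as R
from plant import manip
def rot(q): return R.from_quat([q[1],q[2],q[3],q[0]]).as_matrix()
def ray(name,u,v,p=None):
    p=p or manip.camera_params(name)
    if name=="wrist":
        a=np.array([(u-p["cx"])/p["fx"],(v-p["cy"])/p["fy"]]);r=np.hypot(*a)
        d=np.array([*(a/r*np.sin(r) if r>0 else a),np.cos(r)])
    else: d=np.array([(u-p["cx"])/p["fx"],(v-p["cy"])/p["fy"],1])
    return np.array(p["xyz"]),rot(p["orientation"])@d
def onz(name,u,v,z,p=None):
    o,d=ray(name,u,v,p); return o+d*(z-o[2])/d[2]
def proj(name,X,p=None):
    p=p or manip.camera_params(name)
    c=rot(p["orientation"]).T@(np.array(X)-np.array(p["xyz"]))
    if name=="wrist":
        r=np.hypot(c[0],c[1]);t=np.arctan2(r,c[2]);c=np.array([c[0]/r*t,c[1]/r*t,1])
    return np.array([p["fx"]*c[0]/c[2]+p["cx"],p["fy"]*c[1]/c[2]+p["cy"]])
def snap(name,f):
    p=manip.camera_params(name); im=manip.grab_frame(name)[:,:,::-1].copy(); cv2.imwrite(f,im); return im,p
E
python3 - <<'E'
from h import *
for n in("scene","top","wrist"):
    im,p=snap(n,f"pics/{n}0.png"); print(n,p)
s=manip.state();print(s)
E
```

```text
pics
scene {'fx': 519.9216919025895, 'fy': 519.9216919025895, 'cx': 310.63818108375534, 'cy': 235.3644045542986, 'xyz': array([ 0.90005029, -0.652951  ,  0.97761781]), 'orientation': array([-0.3180379 ,  0.91640061,  0.22678153, -0.08736112])}
top {'fx': 472.95807396460293, 'fy': 472.95807396460293, 'cx': 318.68238698101646, 'cy': 244.72129566205797, 'xyz': array([ 0.31976062, -0.00686796,  1.12954182]), 'orientation': array([-0.05861734,  0.70845656, -0.69948005,  0.07335507])}
wrist {'fx': 371.64829954431775, 'fy': 371.64829954431775, 'cx': 316.56835204201025, 'cy': 236.5586786596693, 'xyz': array([0.10922753, 0.62028543, 0.37169201]), 'orientation': array([0.12480622, 0.79416509, 0.58759573, 0.09195907])}
{'time': 0.15, 'joint_pos': array([ 1.15399616e+00,  5.32560396e-02,  1.61399923e+00,  6.66870292e-07,
        1.47598329e+00, -1.18993976e-01]), 'joint_vel': array([-0.0002534 , -0.00248816, -0.00395878,  0.00142918,  0.00040317,
        0.00061427]), 'joint_efforts': array([ 3.55667671e-04, -3.94236445e+01, -3.70724523e+01, -1.07032292e-04,
        4.67581369e-03, -7.25042554e-06]), 'tool_pos': array([0.18318555, 0.59703846, 0.23030158]), 'tool_rot': array([-2.18160049e-04,  1.48353437e-01,  9.88934063e-01, -7.93513559e-04]), 'contact_force': array([0.4455957 , 0.68606309, 0.80582   ]), 'ft_torque': array([0.03693851, 0.00725275, 0.02138267]), 'gripper_width': 0.9996347398193971}
```

View pics/top0.png

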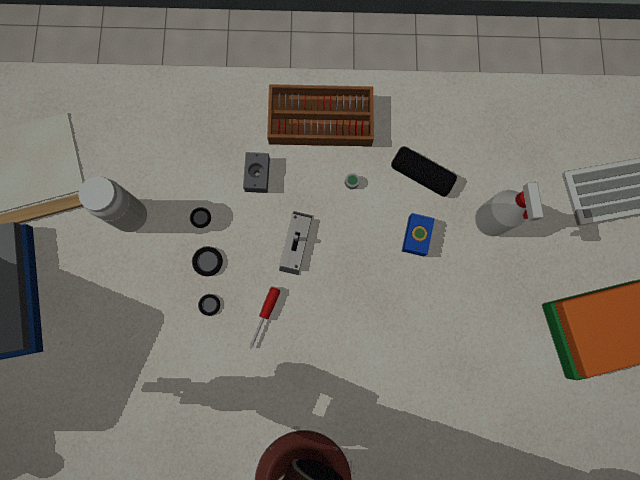

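View pics/scene0.png

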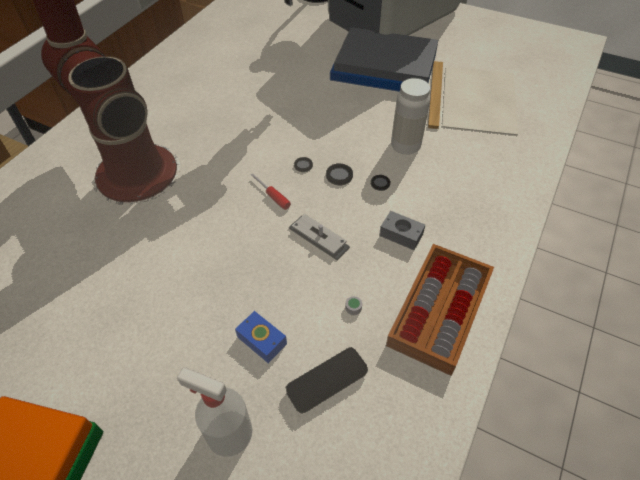

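The top view shows these candidates. Carriers: blue with a brass/green lens at (418,235), which is the target, and empty grey at (257,172), the spare. Lenses: the one in the blue carrier, and a loose steel mount at (352,181), the spare. Rests: (207,261) is the largest, with smaller ones at (201,217) and (209,305). The ejector is at (296,243). Next, a close crop to check.

Run:
```python
from h import *
t=cv2.imread("pics/top0.png");s=cv2.imread("pics/scene0.png")
def cr(im,u,v,w=40,k=5): return cv2.resize(im[v-w:v+w,u-w:u+w],None,fx=k*.75*40/w*1.0,fy=k*.75*40/w,interpolation=cv2.INTER_CUBIC)[:300,:300]
row=lambda *a:np.hstack(a)
cv2.imwrite("pics/c1.png",np.vstack([row(cr(t,296,243),cr(s,319,237)),row(cr(t,418,235),cr(t,207,261))]))
def mask(im,lo,hi): return cv2.inRange(cv2.cvtColor(im,cv2.COLOR_BGR2HSV),lo,hi)
for n,im,box in(("top",t,(395,205,440,265)),("scene",s,(225,305,295,370))):
    m=mask(im,(100,120,30),(130,255,255)); k=np.zeros_like(m);k[box[1]:box[3],box[0]:box[2]]=1;m*=k
    c=max(cv2.findContours(m,0,2)[0],key=cv2.contourArea)
    V=cv2.cvtColor(im,cv2.COLOR_BGR2HSV)
    print(n,"blue",cv2.minAreaRect(c))
    # brass ring
    m=mask(im,(15,60,60),(60,255,255))*k;c=np.vstack(cv2.findContours(m,0,2)[0]);e=cv2.minEnclosingCircle(c);print("lens",e,onz(n,*e[0],0.036))
for n,im,u,v in(("top",t,207,261),("scene",s,340,174)):
    g=cv2.cvtColor(im,cv2.COLOR_BGR2GRAY);m=(g<70).astype(np.uint8);k=np.zeros_like(m);k[v-22:v+22,u-22:u+22]=1;m*=k
    c=max(cv2.findContours(m,0,2)[0],key=cv2.contourArea);e=cv2.fitEllipse(c);print(n,"rest",e,onz(n,*e[0],0.010))
```

```text
top blue ((418.1671447753906, 234.45626831054688), (25.236284255981445, 39.45100784301758), 11.888657569885254)
lens ((419.131591796875, 233.13157653808594), 7.443419933319092) [ 0.55830987 -0.26703882  0.036     ]
scene blue ((260.4010314941406, 332.61419677734375), (41.41176223754883, 27.305566787719727), 40.91438674926758)
lens ((260.0789489746094, 332.2105407714844), 8.547065734863281) [ 0.5608754  -0.26655781  0.036     ]
top rest ((207.027099609375, 261.0430908203125), (28.852100372314453, 30.07305908203125), 68.96723937988281) [0.48816227 0.23635681 0.01      ]
scene rest ((339.0667419433594, 174.0), (19.866727828979492, 26.260595321655273), 90.0) [0.49294919 0.23453795 0.01      ]
```

View pics/c1.png

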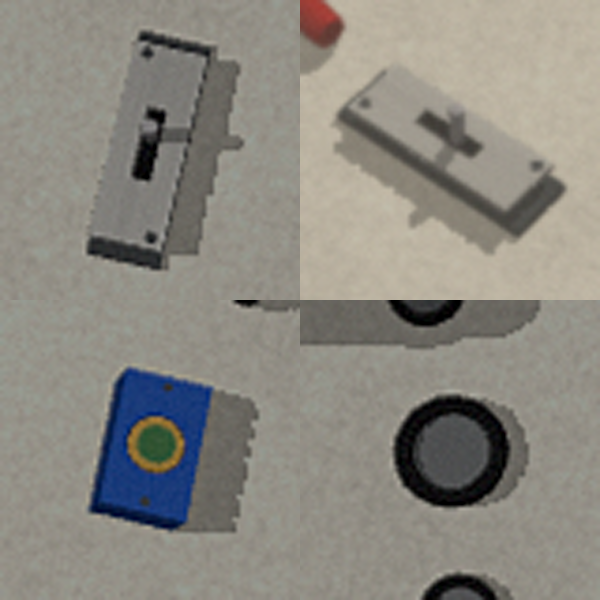

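The crops confirm the choices: the blue carrier with its brass ring, and the large rest. The ejector pin's top is near top pixel (295.5,236.6) and scene pixel (320.9,224.5), toward the far end of the slot. Now the yaws and pin triangulation.

Run:
```python
from h import *
print(manip.pinch_z)
def ang(a,b,z,n="top"):
    A,B=onz(n,*a,z),onz(n,*b,z);d=B-A;return np.degrees(np.arctan2(d[1],d[0])),A[:2],B[:2],np.linalg.norm(d)
T=lambda x,y,u=256,v=203:(u+x/3.75,v+y/3.75)
print("ej L",ang(T(92,238),T(137,40),.02));print("ej R",ang(T(161,250),T(208,55),.02))
C=lambda x,y:T(x,y-300,378,195)
print("car L",ang(C(92,513),C(128,370),.036));print("car R",ang(C(186,525),C(212,388),.036))
pt=onz("top",*T(148,126),.05);ps=onz("scene",*( (279+157/3.75),197+103/3.75),.05);print("pin",pt,ps)
```

```text
0.0187
ej L (np.float64(-11.236933653511487), array([0.47613769, 0.06064405]), array([0.60515834, 0.03501083]), np.float64(0.13154234571315407))
ej R (np.float64(-12.40097748539361), array([0.46911189, 0.01705265]), array([ 0.59595923, -0.01083881]), np.float64(0.12987756321187294))
car L (np.float64(-15.128894214155236), array([ 0.5127041 , -0.22643421]), array([ 0.60571981, -0.2515821 ]), np.float64(0.09635527252697822))
car R (np.float64(-12.397556472682798), array([ 0.50590969, -0.2855645 ]), array([ 0.59476277, -0.30509614]), np.float64(0.09097447362902338))
pin [0.54253675 0.0259029  0.05      ] [0.54505302 0.03050964 0.05      ]
```

Call:
drive_tool(commands="85 -1 -0.8 0 0;85 -1 -0.8 0 0;85 -1 -0.8 0 0;85 -1 -0.8 0 0;85 -1 -0.8 0 0;85 -1 -0.8 0 0;85 -1 -0.8 0 0;85 -1 -0.8 0 0")

```text
time: 1.15
tool_pos: [0.3569, 0.3423, 0.231]
tool_rot: [-0.0, 0.148, 0.989, -0.0]
contact_force: [0.7, -0.2, -0.1]
gripper_width: 0.995
```

Call:
drive_tool(commands="85 -1 -0.8 0 -1;85 -1 -0.8 0 -1;85 -1 -0.8 0 -1;85 -1 -0.8 0 -1;85 -1 -0.8 0 -1;85 -1 -0.8 0 0;85 -1 -0.8 0 0;85 -0.5 -0.4 0 0")

```text
time: 2.15
tool_pos: [0.5315, 0.113, 0.2309]
tool_rot: [-0.0, 0.106, 0.994, -0.0]
contact_force: [0.6, 0.2, -0.4]
gripper_width: 0.992
```

Run:
```python
from h import *
s=manip.state();print(s["time"],s["tool_pos"],rot(s["tool_rot"]).round(4).tolist())
im,p=snap("wrist","pics/w1.png");print(p)
np.save("w1p.npy",p,allow_pickle=True)
for X in([.5366,.0255,.02],[.543,.025,.05],[.56,-.267,.036],[.49,.235,.01]):print(X,proj("wrist",X,p))
```

```text
2.15 [0.53149045 0.11302514 0.23088257] [[-0.9776, 0.2106, -0.0008], [0.2106, 0.9776, 0.0], [0.0008, -0.0002, -1.0]]
{'fx': 371.64829954431775, 'fy': 371.64829954431775, 'cx': 316.56835204201025, 'cy': 236.5586786596693, 'xyz': array([0.45588559, 0.12959854, 0.37246198]), 'orientation': array([0.12003364, 0.76840705, 0.6209595 , 0.09773343])}
[0.5366, 0.0255, 0.02] [231.61031873 224.75240338]
[0.543, 0.025, 0.05] [226.09554    240.18913263]
[0.56, -0.267, 0.036] [ 31.7772814  293.56649994]
[0.49, 0.235, 0.01] [427.20848035 135.6122204 ]
```

View pics/w1.png

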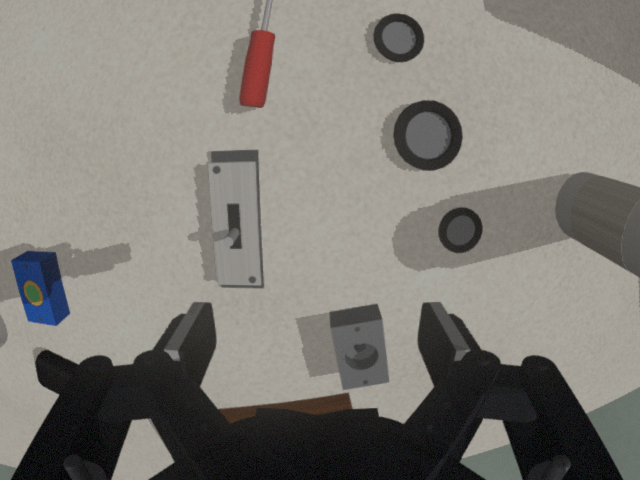

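Run:
```python
from h import *
im=cv2.imread("pics/w1.png")
a=cv2.resize(im[200:260,190:290],None,fx=8,fy=8,interpolation=cv2.INTER_CUBIC)
cv2.imwrite("pics/w1c.png",a)
p=np.load("w1p.npy",allow_pickle=True).item()
g=cv2.cvtColor(im,cv2.COLOR_BGR2GRAY)
m=(g>140).astype(np.uint8)[150:295,195:275]
m=np.zeros_like(g)
hsv=cv2.cvtColor(im,cv2.COLOR_BGR2HSV);print(hsv[180,230],hsv[270,245],hsv[180,290],hsv[155,235],hsv[205,205])
k=np.zeros_like(g);k[95:180,385:470]=1
c=max(cv2.findContours(((g<75)&(k>0)).astype(np.uint8),0,2)[0],key=cv2.contourArea);e=cv2.fitEllipse(c);print("rest",e,onz("wrist",*e[0],.012,p))
for q in((209,162),(258,162),(264,287),(216,285)):print(q,onz("wrist",*q,.02,p)[:2])
for q in((207.5,151),(257.5,151)):print("foot",q,onz("wrist",*q,.006,p)[:2])
```

```text
[ 21  12 150] [ 17  12 148] [ 27  17 167] [30 10 80] [ 21  19 131]
rest ((427.46234130859375, 134.90577697753906), (66.88406372070312, 68.96768951416016), 157.3237762451172) [0.4891575 0.2348022 0.012    ]
(209, 162) [0.47012585 0.01983796]
(258, 162) [0.48178565 0.06723333]
(264, 287) [0.60969737 0.04026597]
(216, 285) [ 0.59739187 -0.01072775]
foot (207.5, 151) [0.45941588 0.01682591]
foot (257.5, 151) [0.47197331 0.06686408]
```

View pics/w1c.png

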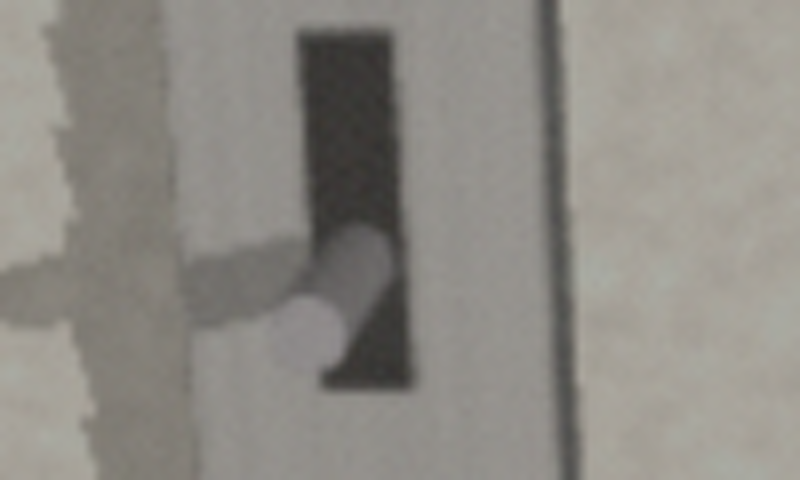

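Call:
drive_tool(commands="85 -0.3 -1 0 0;85 -0.3 -1 0 0;85 -0.3 -1 0 0;85 -0.3 -1 0 0;85 -0.3 -1 0 0;85 -0.3 -1 0 0;85 -0.3 -1 0 0;85 -0.3 -1 0 0")

```text
time: 3.2
tool_pos: [0.551, -0.1351, 0.2312]
tool_rot: [-0.0, 0.105, 0.995, 0.0]
contact_force: [0.2, 0.1, 0.2]
gripper_width: 0.999
```

Call:
drive_tool(commands="85 -0.1 -0.7 0 0;85 0 -0.7 0 0;85 0 0 0 0;85 0 0 0 0;85 0 0 0 0;85 0 0 0 0;85 0 0 0 0;85 0 0 0 0")

```text
time: 4.2
tool_pos: [0.5453, -0.1769, 0.2313]
tool_rot: [-0.0, 0.105, 0.994, 0.0]
contact_force: [-0.5, 0.0, 0.1]
gripper_width: 0.994
```

Run:
```python
from h import *
p1=np.load("w1p.npy",allow_pickle=True).item()
print("pin top",onz("wrist",228.1,241.4,.05,p1),"base",onz("wrist",234.,232.3,.02,p1))
s=manip.state();print(s["time"],s["tool_pos"],rot(s["tool_rot"])[:,0])
im,p=snap("wrist","pics/w2.png");print(p["xyz"],p["orientation"])
hsv=cv2.cvtColor(im,cv2.COLOR_BGR2HSV)
q=proj("wrist",[.5595,-.267,.036],p).astype(int);print(q)
k=np.zeros(im.shape[:2],np.uint8);k[q[1]-30:q[1]+30,q[0]-30:q[0]+30]=1
m=cv2.inRange(hsv,(12,50,50),(85,255,255))*k
c=np.vstack(cv2.findContours(m,0,2)[0]);e=cv2.fitEllipse(cv2.convexHull(c));print("lens",e,onz("wrist",*e[0],.036,p))
a=cv2.resize(im[q[1]-50:q[1]+50,q[0]-50:q[0]+50],None,fx=6,fy=6,interpolation=cv2.INTER_CUBIC);cv2.imwrite("pics/w2c.png",a)
```

```text
pin top [0.54454958 0.02656157 0.05      ] base [0.54476569 0.02574934 0.02      ]
4.2 [ 0.54533727 -0.17693992  0.2312805 ] [-9.77966181e-01  2.08763366e-01  7.15208654e-05]
[ 0.4695974  -0.16053855  0.37281383] [0.12020942 0.76778146 0.62163205 0.09815765]
[228 238]
lens ((228.79209899902344, 237.43515014648438), (33.6833381652832, 36.04662322998047), 132.5572967529297) [ 0.55894694 -0.26619389  0.036     ]
```

View pics/w2c.png

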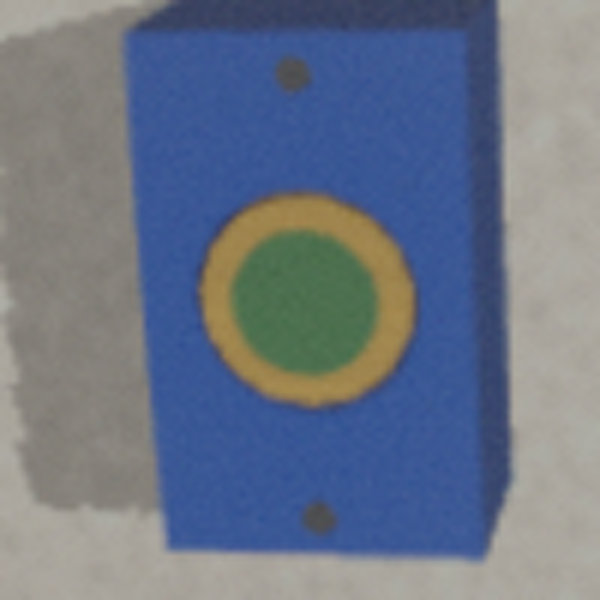

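Run:
```python
from h import *
p=manip.camera_params("wrist")
f=lambda x,y,z=.036:onz("wrist",178+(x+.5)/6-.5,188+(y+.5)/6-.5,z,p)[:2]
for a,b in(((292,74),(319,518)),((126,31),(168,548)),((470,30),(485,557))):
    d=f(*b)-f(*a);print(np.degrees(np.arctan2(d[1],d[0])),np.linalg.norm(d),(f(*b)+f(*a))/2)
p1=np.load("w1p.npy",allow_pickle=True).item()
g=lambda x,y,z=.02:onz("wrist",190+(x+.5)/8-.5,200+(y+.5)/8-.5,z,p1)[:2]
for a,b in(((298,32),(321,388)),((393,32),(412,388)),((543,0),(572,475))):
    d=g(*b)-g(*a);print("ej",np.degrees(np.arctan2(d[1],d[0])),np.linalg.norm(d),(g(*b)+g(*a))/2)
s=manip.state();M=rot(s["tool_rot"]);print((M.T@(np.array([.559,-.2662,.003])-s["tool_pos"]))/.03)
```

```text
-12.825101200713197 0.07580480813095372 [ 0.55947187 -0.26694238]
-12.867329908882187 0.0894265463369878 [ 0.55311399 -0.29345811]
-13.267882812576097 0.08915826567667062 [ 0.5654622  -0.23915114]
ej -12.40483386417399 0.04668088209537615 [0.53728213 0.02158456]
ej -12.533941902033606 0.04646213056323099 [0.53986866 0.03336926]
ej -11.31952260545224 0.062023258311423815 [0.54786879 0.05167446]
[-1.06661889 -2.81258347  7.61021297]
```

Call:
drive_tool(commands="85 -0.36 -0.94 0 0.8;85 -0.36 -0.94 0 0;85 -0.35 -0.94 0 0;85 0 0 0.9 0;85 0 0 0.9 0;85 0 0 0.9 0;85 0 0 0.9 0;85 0 0 0.9 0")

```text
time: 5.25
tool_pos: [0.5582, -0.2667, 0.0954]
tool_rot: [0.0, 0.112, 0.994, -0.0]
contact_force: [0.5, 0.1, 0.1]
gripper_width: 0.995
```

Call:
drive_tool(commands="85 0 0 0.9 0;85 0 0 0.8 0;85 0 0 0.8 0;85 0 0 0.6 0;85 0 0 0 0;50 0 0 0 0;50 0 0 0 0;50 0 0 0 0")

```text
time: 6.25
tool_pos: [0.5594, -0.2675, 0.0051]
tool_rot: [0.001, 0.112, 0.994, -0.001]
contact_force: [-0.1, -1.1, 4.5]
gripper_width: 0.645
```

Call:
drive_tool(commands="40 0 0 0 0;40 0 0 0 0;40 0 0 0 0;40 0 0 0 0;40 0 0 0 0;40 0 0 0 0;40 0 0 -0.1 0;40 0 0 -0.1 0")

```text
time: 7.25
tool_pos: [0.5569, -0.2657, 0.0079]
tool_rot: [-0.001, 0.112, 0.994, 0.001]
contact_force: [-0.2, -0.9, -3.7]
gripper_width: 0.641
```

Run:
```python
from h import *
s=manip.state();print(s["time"],s["tool_pos"],rot(s["tool_rot"])[:,0],s["contact_force"],s["ft_torque"],s["gripper_width"])
im,p=snap("wrist","pics/w3.png")
```

```text
7.25 [ 0.55691772 -0.2657477   0.00790828] [-0.97491872  0.22254165  0.00294835] [-0.15999668 -0.86942396 -3.67876972] [ 0.04965002  0.01810366 -0.01870478] 0.6414393238063745
```

View pics/w3.png

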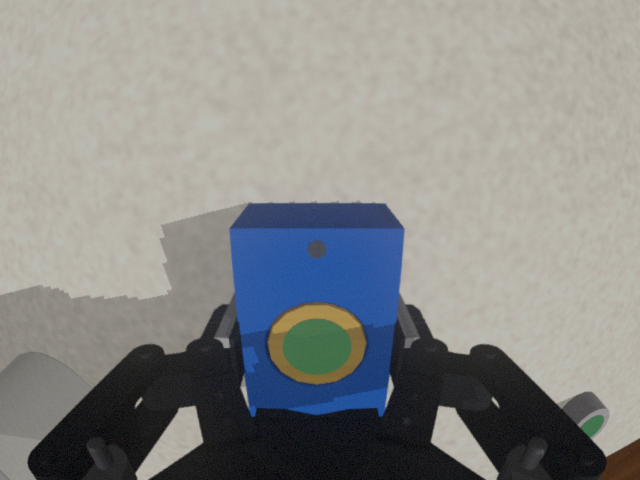

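Call:
drive_tool(commands="40 0 0 -0.4 0;40 0 0 -0.9 0;40 0 0 -0.9 0;40 0 0 -0.9 0;40 0.2 0.8 0 0;40 0.2 0.8 0 0;40 0.2 0.8 0 0;40 0.2 0.8 0 0")

```text
time: 8.3
tool_pos: [0.5551, -0.165, 0.1008]
tool_rot: [-0.001, 0.112, 0.994, 0.0]
contact_force: [-0.6, -0.7, -3.6]
gripper_width: 0.646
```

Call:
drive_tool(commands="40 0.3 1 0 -0.6;40 0.3 1 0 0;40 0.3 1 0 0;40 0.3 1 0 0;40 0.3 1 0 0;40 0.2 0.8 0 0;40 0.1 0.4 0 0;40 0 0 0 0")

```text
time: 9.3
tool_pos: [0.5426, 0.0265, 0.1017]
tool_rot: [-0.001, 0.106, 0.994, -0.0]
contact_force: [-0.7, 0.8, -3.3]
gripper_width: 0.643
```

Call:
drive_tool(commands="40 0 0 0 0;40 0 0 0 0;40 0 0 0 0;40 0 0 0 0;40 0 0 0 0;40 0 0 0 0;40 0 0 0 0;40 0 0 0 0")

```text
time: 10.3
tool_pos: [0.5432, 0.0255, 0.1023]
tool_rot: [0.0, 0.107, 0.994, -0.0]
contact_force: [-0.1, -0.0, -3.6]
gripper_width: 0.642
```

```bash
cat > lens.py <<'E'
from h import *
def lens(f,ztop,p0=(318,344),w=70):
    im,p=snap("wrist",f);hsv=cv2.cvtColor(im,cv2.COLOR_BGR2HSV)
    k=np.zeros(im.shape[:2],np.uint8);k[max(0,p0[1]-w):p0[1]+w,p0[0]-w:p0[0]+w]=1
    m=cv2.inRange(hsv,(12,60,40),(85,255,255))*k
    m=cv2.morphologyEx(m,cv2.MORPH_OPEN,np.ones((3,3)))
    c=cv2.convexHull(max(cv2.findContours(m,0,2)[0],key=cv2.contourArea)).reshape(-1,2)
    P=np.array([onz("wrist",*x,ztop,p)[:2] for x in c])
    A=np.c_[2*P,np.ones(len(P))];q=np.linalg.lstsq(A,(P**2).sum(1),rcond=None)[0]
    return q[:2],np.sqrt(q[2]+q[:2]@q[:2]),c.min(0),c.max(0)
E
python3 - <<'E'
from lens import *
s=manip.state();M=rot(s["tool_rot"]);print(s["time"],s["tool_pos"],M[:,0],M[:,2],s["contact_force"],s["ft_torque"],s["gripper_width"])
for dz in(.031,.033,.035):print(dz,lens(f"pics/w4_{dz}.png",s["tool_pos"][2]+dz))
E
```

```text
10.3 [0.54323985 0.02553367 0.10232508] [-9.77193670e-01  2.12350020e-01 -2.75027626e-05] [ 2.30167056e-05 -2.35977539e-05 -9.99999999e-01] [-0.13765973 -0.02992486 -3.61398127] [ 0.03481503 -0.025066    0.02366111] 0.6421967913660268
0.031 (array([0.54236667, 0.02618931]), np.float64(0.017695586897173314), array([268, 303], dtype=int32), array([365, 383], dtype=int32))
0.033 (array([0.54102979, 0.02646147]), np.float64(0.017367315526018223), array([268, 303], dtype=int32), array([365, 383], dtype=int32))
0.035 (array([0.53966388, 0.02674496]), np.float64(0.017047745901493706), array([268, 303], dtype=int32), array([365, 383], dtype=int32))
```

Call:
drive_tool(commands="40 -0.07 0.01 0.2 0;40 0 0 0.4 0;40 0 0 0.4 0;40 0 0 0.3 0;40 0 0 0.1 0;40 0 0 0 0;40 0 0 0 0;40 0 0 0 0")

```text
time: 11.45
tool_pos: [0.5458, 0.0253, 0.0609]
tool_rot: [0.001, 0.107, 0.994, 0.0]
contact_force: [-0.0, 0.8, -2.9]
gripper_width: 0.647
```

Call:
drive_tool(commands="40 0 0 0.04 0;40 0 0 0.04 0;40 0 0 0.04 0;40 0 0 0.04 0;40 0 0 0.02 0;40 0 0 0.02 0;40 0 0 0 0;40 0 0 0 0")

```text
time: 12.45
tool_pos: [0.5454, 0.0254, 0.0543]
tool_rot: [0.0, 0.107, 0.994, -0.0]
contact_force: [0.8, -0.0, -3.6]
gripper_width: 0.646
```

Call:
drive_tool(commands="40 0 0 0.03 0;40 0 0 0.03 0;40 0 0 0.03 0;40 0 0 0.03 0;40 0 0 0 0;40 0 0 0 0;40 0 0 0 0;40 0 0 0 0")

```text
time: 13.45
tool_pos: [0.5454, 0.0254, 0.0508]
tool_rot: [0.0, 0.107, 0.994, -0.0]
contact_force: [-0.2, -1.1, -4.6]
gripper_width: 0.642
```

The underside is about 4 mm below the pin top with no push back, so the pin is in the hole.

Call:
drive_tool(commands="40 0 0 0.05 0;40 0 0 0.05 0;40 0 0 0.05 0;40 0 0 0.05 0;40 0 0 0.05 0;40 0 0 0.05 0;40 0 0 0 0;40 0 0 0 0")

```text
time: 14.45
tool_pos: [0.5454, 0.0254, 0.0417]
tool_rot: [0.0, 0.107, 0.994, 0.0]
contact_force: [-0.5, -0.4, -5.0]
gripper_width: 0.643
```

Call:
drive_tool(commands="40 0 0 0.03 0;40 0 0 0.03 0;40 0 0 0.03 0;40 0 0 0.03 0;40 0 0 0.03 0;40 0 0 0 0;40 0 0 0 0;40 0 0 0 0")

```text
time: 15.45
tool_pos: [0.5459, 0.0253, 0.0377]
tool_rot: [0.001, 0.107, 0.994, 0.0]
contact_force: [-1.3, -0.2, 3.6]
gripper_width: 0.645
```

Call:
drive_tool(commands="40 0 0 0.03 0;40 0 0 0.03 0;40 0 0 0.03 0;40 0 0 0.03 0;40 0 0 0 0;40 0 0 0 0;40 0 0 0 0;40 0 0 0 0")

```text
time: 16.45
tool_pos: [0.546, 0.0254, 0.0343]
tool_rot: [0.001, 0.107, 0.994, 0.0]
contact_force: [-1.1, -0.0, 4.9]
gripper_width: 0.644
```

Call:
drive_tool(commands="40 0 0 0.03 0;40 0 0 0.03 0;40 0 0 0.03 0;40 0 0 0.03 0;40 0 0 0.03 0;40 0 0 0 0;40 0 0 0 0;40 0 0 0 0")

```text
time: 17.45
tool_pos: [0.546, 0.0254, 0.0298]
tool_rot: [0.001, 0.107, 0.994, 0.0]
contact_force: [-1.0, -0.6, 5.6]
gripper_width: 0.643
```

Call:
drive_tool(commands="40 0 0 0.03 0;40 0 0 0.03 0;40 0 0 0.03 0;40 0 0 0.03 0;40 0 0 0 0;40 0 0 0 0;40 0 0 0 0;40 0 0 0 0")

```text
time: 18.45
tool_pos: [0.5453, 0.0254, 0.0253]
tool_rot: [-0.0, 0.107, 0.994, 0.0]
contact_force: [0.4, -0.2, -3.1]
gripper_width: 0.643
```

Run:
```python
from h import *
s=manip.state();print(s["time"],s["tool_pos"],s["contact_force"],s["ft_torque"])
```

```text
18.45 [0.54526584 0.02536721 0.02525378] [ 0.40712236 -0.23137191 -3.11506149] [ 0.0141092  -0.01191732 -0.001047  ]
```

Call:
drive_tool(commands="40 0 0 0.03 0;40 0 0 0.03 0;40 0 0 0.03 0;40 0 0 0 0;40 0 0 0 0;40 0 0 0 0;40 0 0 0 0;40 0 0 0 0")

```text
time: 19.45
tool_pos: [0.5454, 0.0253, 0.0234]
tool_rot: [-0.0, 0.107, 0.994, -0.0]
contact_force: [-4.9, 0.1, 5.3]
gripper_width: 0.641
```

Call:
drive_tool(commands="40 0 0 0.03 0;40 0 0 0.03 0;40 0 0 0 0;40 0 0 0 0;40 0 0 0 0;40 0 0 0 0;40 0 0 0 0;40 0 0 0 0")

```text
time: 20.45
tool_pos: [0.5455, 0.0254, 0.0222]
tool_rot: [-0.0, 0.107, 0.994, -0.0]
contact_force: [-6.8, 0.5, 9.0]
gripper_width: 0.641
```

Run:
```python
from h import *
s=manip.state();print(s["time"],s["tool_pos"],rot(s["tool_rot"]),s["contact_force"],s["ft_torque"])
a,p=snap("scene","pics/s5.png");b,p=snap("wrist","pics/w5.png")
cv2.imwrite("pics/c5.png",np.hstack([cv2.resize(a[190:280,270:370],(400,360),interpolation=cv2.INTER_CUBIC),cv2.resize(b[180:480,150:480],(396,360))]))
```

```text
20.45 [0.54547554 0.02537069 0.02224493] [[-9.77197362e-01  2.12332399e-01 -5.17819194e-04]
 [ 2.12332488e-01  9.77197472e-01 -1.22851486e-04]
 [ 4.79926256e-04 -2.29999986e-04 -9.99999858e-01]] [-6.75530247  0.52143197  9.04801778] [-0.05920692  0.98512159 -0.06494064]
```

View pics/c5.png

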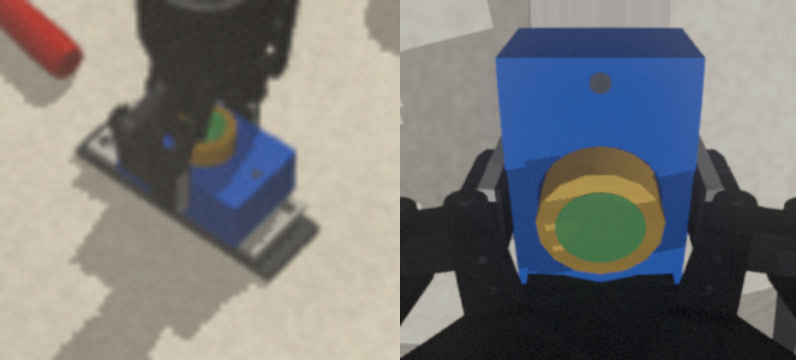

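Call:
drive_tool(commands="40 0.03 0 -0.02 0;40 0.03 0 -0.01 0;40 0 0 0 0;40 0 0 0 0;40 0 0 0 0;40 0 0 0 0;40 0 0 0 0;40 0 0 0 0")

```text
time: 21.55
tool_pos: [0.5455, 0.0254, 0.0234]
tool_rot: [0.002, 0.107, 0.994, -0.0]
contact_force: [0.9, -0.7, 5.4]
gripper_width: 0.641
```

Run:
```python
from h import *
s=manip.state();print(s["time"],s["tool_pos"],s["contact_force"],s["ft_torque"])
```

```text
21.55 [0.5454779  0.02535268 0.0233502 ] [ 0.94441477 -0.71706415  5.42463127] [-0.20405857  0.05108393  0.02951876]
```

Call:
drive_tool(commands="60 0 0 0 0;70 0 0 0 0;85 0 0 0 0;85 0 0 0 0;85 0 0 0 0;85 0 0 -0.2 0;85 0 0 -0.4 0;85 0 0 -0.5 0")

```text
time: 22.55
tool_pos: [0.5437, 0.0257, 0.056]
tool_rot: [0.0, 0.107, 0.994, 0.0]
contact_force: [-0.6, 0.8, -0.3]
gripper_width: 0.996
```

Call:
drive_tool(commands="85 0 0 -0.5 0;85 0 0 -0.5 0;85 0 0 -0.4 0;85 0 0 0 0;85 0 0 0 0;85 0 0 0 0;85 0 0 0 0;85 0 0 0 0")

```text
time: 23.55
tool_pos: [0.5434, 0.0258, 0.0966]
tool_rot: [-0.0, 0.107, 0.994, -0.0]
contact_force: [-0.3, -0.1, -0.5]
gripper_width: 0.994
```

Run:
```python
from lens import *
s=manip.state();M=rot(s["tool_rot"]);print(s["time"],s["tool_pos"],M[:,0],s["contact_force"])
p=manip.camera_params("wrist");q=proj("wrist",[.543,.026,.07],p).astype(int);print(q)
for z in(.068,.070,.072):print(z,lens("pics/w6.png",z,tuple(q)))
a,p=snap("scene","pics/s6.png");b=cv2.imread("pics/w6.png")
cv2.imwrite("pics/c6.png",np.hstack([cv2.resize(a[190:280,270:370],(400,360),interpolation=cv2.INTER_CUBIC),cv2.resize(b[150:450,150:480],(396,360))]))
```

```text
23.55 [0.54341278 0.02578172 0.0965703 ] [-9.77191733e-01  2.12358081e-01  6.01416809e-04] [-0.32784358 -0.12473686 -0.53904555]
[315 280]
0.068 (array([0.54342307, 0.02645676]), np.float64(0.019019077390444922), array([282, 242], dtype=int32), array([351, 314], dtype=int32))
0.07 (array([0.542562  , 0.02674371]), np.float64(0.018751494846264385), array([282, 242], dtype=int32), array([351, 314], dtype=int32))
0.072 (array([0.54171092, 0.02683115]), np.float64(0.018500242623862965), array([282, 242], dtype=int32), array([351, 313], dtype=int32))
```

View pics/c6.png

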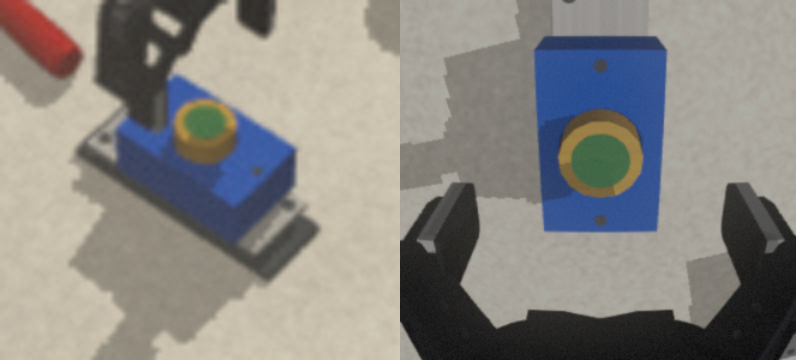

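Run:
```python
from h import *
p=manip.camera_params("wrist");b=cv2.imread("pics/w6.png")
m=cv2.inRange(cv2.cvtColor(b,cv2.COLOR_BGR2HSV),(45,70,30),(85,255,255));m[:240]=0;m[320:]=0
c=max(cv2.findContours(m,0,2)[0],key=cv2.contourArea);e=cv2.fitEllipse(c);L=onz("wrist",*e[0],.07,p);print(e,L)
g=cv2.cvtColor(b,cv2.COLOR_BGR2HSV);sc=[]
for v0 in(205,334):
    w=g[v0-9:v0+10,307:327,1]; ys,xs=np.where(w<90);sc.append((307+xs.mean(),v0-9+ys.mean()));print(sc[-1],len(xs))
for z in(.052,.054,.056,.058,.06):print(z,np.linalg.norm(onz("wrist",*sc[0],z,p)-onz("wrist",*sc[1],z,p)),((onz("wrist",*sc[0],z,p)+onz("wrist",*sc[1],z,p))/2)[:2])
s=manip.state();M=rot(s["tool_rot"]);print((M.T@(np.array([*L[:2],.058])-s["tool_pos"]))/.03)
```

```text
((316.6478271484375, 283.81756591796875), (43.18335723876953, 47.638858795166016), 89.4227523803711) [0.54516954 0.02598804 0.07      ]
(np.float64(316.6136363636364), np.float64(204.4659090909091)) 88
(np.float64(316.74074074074076), np.float64(335.7654320987654)) 81
0.052 0.07900878975183338 [0.54830476 0.02535604]
0.054 0.07816092427890739 [0.54744191 0.02553953]
0.056 0.07731305880598119 [0.54657906 0.02572301]
0.058 0.07646519333305497 [0.54571621 0.0259065 ]
0.06 0.07561732786012877 [0.54485336 0.02608998]
[-0.04959464  0.0190596   1.29585866]
```

The forces and heights agree that the carrier is home: the underside meets the platform at z ≈ 0.020, and the load then follows the platform spring. The image shows the lens 14 mm proud. Next I grip the lens.

Call:
drive_tool(commands="85 -0.04 0.02 0.3 0;85 0 0 0.4 0;85 0 0 0.3 0;85 0 0 0.2 0;85 0 0 0.09 0;85 0 0 0 0;60 0 0 0 0;45 0 0 0 0")

```text
time: 24.75
tool_pos: [0.5452, 0.0261, 0.0586]
tool_rot: [0.0, 0.107, 0.994, 0.0]
contact_force: [-0.3, 0.7, -0.4]
gripper_width: 0.597
```

Call:
drive_tool(commands="40 0 0 0 0;36 0 0 0 0;30 0 0 0 0;25 0 0 0 0;25 0 0 0 0;25 0 0 0 0;25 0 0 0 0;25 0 0 0 0")

```text
time: 25.75
tool_pos: [0.545, 0.026, 0.0583]
tool_rot: [0.0, 0.107, 0.994, -0.0]
contact_force: [-0.5, -2.4, 2.1]
gripper_width: 0.389
```

Call:
drive_tool(commands="25 0 0 -0.05 0;25 0 0 -0.1 0;25 0 0 -0.15 0;25 0 0 -0.2 0;25 0 0 -0.3 0;25 0 0 -0.3 0;25 0 0 -0.4 0;25 0 0 -0.5 0")

```text
time: 26.75
tool_pos: [0.5448, 0.0261, 0.1191]
tool_rot: [-0.0, 0.107, 0.994, 0.0]
contact_force: [-0.0, -0.3, -1.2]
gripper_width: 0.39
```

Run:
```python
from h import *
s=manip.state();M=rot(s["tool_rot"]);print(s["time"],s["tool_pos"],M[:,0],s["contact_force"],s["gripper_width"])
a,p=snap("scene","pics/s7.png");b,p=snap("wrist","pics/w7.png")
cv2.imwrite("pics/c7.png",np.hstack([cv2.resize(a[170:280,260:370],(360,360),interpolation=cv2.INTER_CUBIC),cv2.resize(b[150:450,150:480],(396,360))]))
print((M.T@(np.array([.489,.2353,.15])-s["tool_pos"]))/.03)
```

```text
26.75 [0.54482703 0.02608971 0.11913569] [-9.77175222e-01  2.12434872e-01  1.00443314e-04] [-0.03853787 -0.34613132 -1.18003236] 0.38966695514228095
[ 3.29998164  6.41922318 -1.02823204]
```

View pics/c7.png

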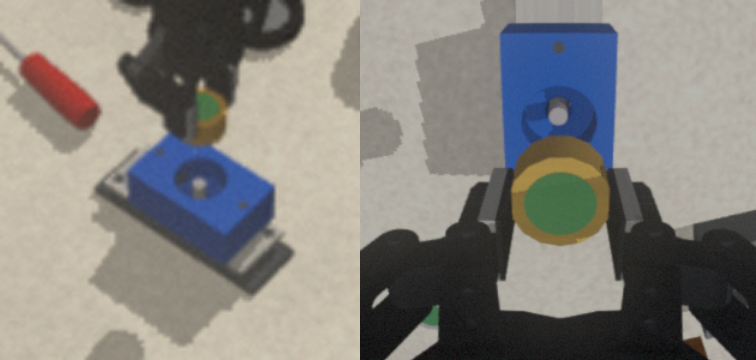

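Call:
drive_tool(commands="25 0.4 0.8 0 0;25 0.4 0.8 0 0;25 0.4 0.8 0 0;25 0.4 0.8 0 0;25 0.5 0.9 0 0;25 0.5 0.9 0 0;25 0.4 0.8 0 0;25 0.3 0.6 0 0")

```text
time: 27.85
tool_pos: [0.4884, 0.2357, 0.1181]
tool_rot: [-0.0, 0.106, 0.994, -0.0]
contact_force: [0.3, -0.0, -0.6]
gripper_width: 0.389
```

Call:
drive_tool(commands="25 0 0 0.3 0;25 0 0 0.4 0;25 0 0 0.4 0;25 0 0 0.4 0;25 0 0 0.4 0;25 0 0 0.1 0;25 0 0 0 0;25 0 0 0 0")

```text
time: 28.85
tool_pos: [0.4894, 0.2349, 0.0588]
tool_rot: [0.001, 0.107, 0.994, 0.0]
contact_force: [0.1, -0.2, -0.2]
gripper_width: 0.389
```

Run:
```python
from h import *
s=manip.state();M=rot(s["tool_rot"]);print(s["time"],s["tool_pos"],M[:,0],s["contact_force"],s["gripper_width"])
print((M.T@(np.array([.489,.235,.0158])-s["tool_pos"]))/.03)
a,p=snap("scene","pics/s8.png");b,p=snap("wrist","pics/w8.png")
cv2.imwrite("pics/c8.png",np.hstack([cv2.resize(a[110:220,290:400],(360,360),interpolation=cv2.INTER_CUBIC),cv2.resize(b[150:450,150:480],(396,360))]))
```

```text
28.85 [0.48939859 0.23492068 0.05879787] [-0.97720693  0.21228662 -0.0010059 ] [ 0.08168909 -0.21624319 -0.20923479] 0.38927892292706257
[ 1.49865217e-02 -1.01931281e-03  1.43324778e+00]
```

View pics/c8.png

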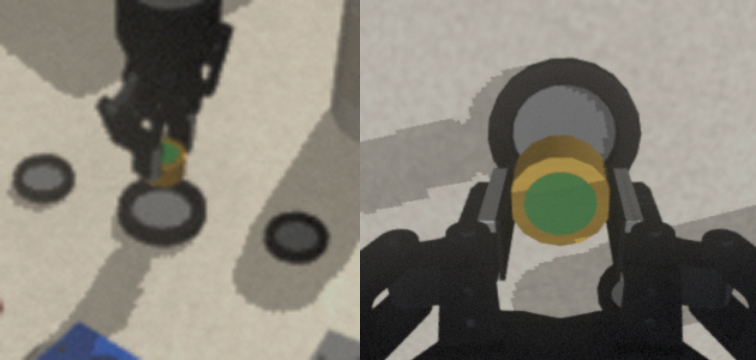

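The lens hangs above the large rest, laterally aligned with its well. I lower it slowly until contact.

Call:
drive_tool(commands="25 0.01 0 0.3 0;25 0 0 0.3 0;25 0 0 0.3 0;25 0 0 0.2 0;25 0 0 0.15 0;25 0 0 0.08 0;25 0 0 0.04 0;25 0 0 0 0")

```text
time: 29.95
tool_pos: [0.4888, 0.2348, 0.0172]
tool_rot: [0.0, 0.107, 0.994, 0.0]
contact_force: [0.6, 0.5, -0.4]
gripper_width: 0.388
```

Call:
drive_tool(commands="25 0 0 0.02 0;25 0 0 0.02 0;25 0 0 0.01 0;25 0 0 0 0;25 0 0 0 0;25 0 0 0 0;25 0 0 0 0;25 0 0 0 0")

```text
time: 30.95
tool_pos: [0.4886, 0.2348, 0.0156]
tool_rot: [-0.0, 0.107, 0.994, -0.0]
contact_force: [-0.3, -0.4, -0.3]
gripper_width: 0.391
```

Call:
drive_tool(commands="25 0 0 0.02 0;25 0 0 0.02 0;25 0 0 0 0;25 0 0 0 0;25 0 0 0 0;25 0 0 0 0;25 0 0 0 0;25 0 0 0 0")

```text
time: 31.95
tool_pos: [0.4887, 0.2348, 0.0152]
tool_rot: [-0.0, 0.107, 0.994, -0.0]
contact_force: [-4.3, -1.4, 5.6]
gripper_width: 0.385
```

Call:
drive_tool(commands="34 0 0 -0.01 0;38 0 0 0 0;44 0 0 0 0;52 0 0 0 0;60 0 0 0 0;60 0 0 0 0;60 0 0 -0.2 0;60 0 0 -0.4 0")

```text
time: 32.95
tool_pos: [0.4883, 0.2347, 0.0329]
tool_rot: [-0.0, 0.107, 0.994, -0.0]
contact_force: [-0.2, 0.1, 0.3]
gripper_width: 0.702
```

Call:
drive_tool(commands="60 0 0 -0.6 0;60 0 0 -0.8 0;60 0 0 -0.8 0;60 0 0 -0.6 0;60 0 0 -0.4 0;60 0 0 0 0;60 0 0 0 0;60 0 0 0 0")

```text
time: 33.95
tool_pos: [0.4879, 0.2345, 0.1275]
tool_rot: [-0.001, 0.107, 0.994, -0.0]
contact_force: [-0.5, -0.5, -0.6]
gripper_width: 0.701
```

Run:
```python
from h import *
s=manip.state();print(s["time"],s["tool_pos"],s["contact_force"],s["gripper_width"])
a,p=snap("scene","pics/s9.png");b,p=snap("wrist","pics/w9.png")
cv2.imwrite("pics/c9.png",np.hstack([cv2.resize(a[110:280,250:420],(390,390),interpolation=cv2.INTER_CUBIC),cv2.resize(b[100:440,150:490],(390,390))]))
m=cv2.inRange(cv2.cvtColor(b,cv2.COLOR_BGR2HSV),(45,70,30),(85,255,255))
c=max(cv2.findContours(m,0,2)[0],key=cv2.contourArea);e=cv2.fitEllipse(c);print(e,onz("wrist",*e[0],.026,p))
```

```text
33.95 [0.48793493 0.234547   0.12746648] [-0.48684227 -0.49739653 -0.62068992] 0.7009623492065676
((317.2841491699219, 237.18870544433594), (32.08739471435547, 33.78263854980469), 88.41751861572266) [0.48930117 0.23535087 0.026     ]
```

View pics/c9.png

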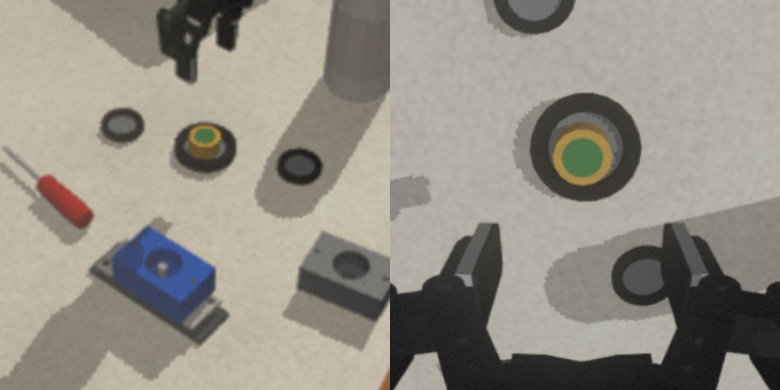

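The lens stands flat in the well, and the carrier is seated on the ejector with the pin in its recess. The gripper is clear of everything and the bystanders are in place.

```bash
python3 -c "
from plant import manip
print(manip.job_done())"
```

```text
the job is handed in; nothing more can be done
None
```

The job is done and handed in at about 34 s of robot time; no verdict was reported. I gripped the blue carrier and located the pin from two wrist views. The pin entered the hole on the first try. I pressed the carrier home, released it there, then gripped the raised lens, stood it in the well of the largest rest and let go.

**Checks:**
- **Ejector load:** about 9 N while the lens slid up, and at most about 13 N when pressed home. These are readings at the end of each move; the force in between was not recorded.
- **Carrier home:** contact came at the platform's height, and the load then followed the platform's spring. The last picture shows the carrier seated with the pin in its empty recess.
- **Lens placed:** the last picture shows it standing flat in the well, centred at (0.489, 0.235). That is within 1 mm of the rest's measured centre, and the gripper is clear.
- **Bystanders:** those in the final picture looked undisturbed. The loose steel mount, spectacles case and spray bottle were outside it, so I did not check them again.

**Disagreements:**
- **Carrier height:** the spacing of the carrier's screws in the wrist image put its top about 3 mm above the expected 56 mm. I put this mostly down to camera calibration and relied on the forces and tool heights instead.
- **Side force while pressing home:** about 7 N built up. A shift of about 2 mm with a slight lift relieved it before I released the carrier.

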